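# Switch on the repaired board in order

### The job

Bring the repaired circuit board up for its test: with the fingertips, gently press down the yellow key, then the blue key, then the white key, so that each stays down. Leave the red key up, do not lift or shove the switch pods, and leave the other things on the bench where they are.

Things in the scene. Friction and masses are not known exactly. Their poses are not given: they have to be found in the camera images.
- test_plate: fixed aluminium plate, 240 (its x) x 360 (its y) x 6 mm thick, origin at the centre of its underside on the bench. The green circuit board (100 x 130 mm, parts up to 26 mm above the bench) is clamped in its middle; two switch pods stand either side of it, about 130 mm from the plate centre along y and 50 mm either way along x; which colour stands where changes
- pod_yellow: loose black switch pod with the yellow key: a box 60 x 60 x 30 mm, about 0.35 kg, with rubbery contact on the plate, a steel collar (42 mm across) to 32 mm and the key in the middle of its top; origin: centre of its underside, z up
- key_yellow (a joint): how far the yellow key is pressed, m: 0 to 0.0015 at the start (up), 0.012 fully down; on from 0.004. It needs 3.6 N to start moving, 5 N to be 5 mm down, 6 N at 8.5 mm and 7 N near the bottom, and stays where it is left (a latching key: no spring back). Pushing on beyond 0.012 meets a hard stop; over 25 N is rough
- key_yellow_top (a point): centre of the top of the yellow key, a round cap 30 mm across; it moves down with the key, standing 47 mm above the pod's underside (53 mm above the bench) when fully up and 12 mm lower when fully down
- pod_blue: loose black switch pod with the blue key: a box 60 x 60 x 30 mm, about 0.35 kg, with rubbery contact on the plate, a steel collar (42 mm across) to 32 mm and the key in the middle of its top; origin: centre of its underside, z up
- key_blue (a joint): how far the blue key is pressed, m: 0 to 0.0015 at the start (up), 0.012 fully down; on from 0.004. It needs 3.6 N to start moving, 5 N to be 5 mm down, 6 N at 8.5 mm and 7 N near the bottom, and stays where it is left (a latching key: no spring back). Pushing on beyond 0.012 meets a hard stop; over 25 N is rough
- key_blue_top (a point): centre of the top of the blue key, a round cap 30 mm across; it moves down with the key, standing 47 mm above the pod's underside (53 mm above the bench) when fully up and 12 mm lower when fully down
- pod_white: loose black switch pod with the white key: a box 60 x 60 x 30 mm, about 0.35 kg, with rubbery contact on the plate, a steel collar (42 mm across) to 32 mm and the key in the middle of its top; origin: centre of its underside, z up
- key_white (a joint): how far the white key is pressed, m: 0 to 0.0015 at the start (up), 0.012 fully down; on from 0.004. It needs 3.6 N to start moving, 5 N to be 5 mm down, 6 N at 8.5 mm and 7 N near the bottom, and stays where it is left (a latching key: no spring back). Pushing on beyond 0.012 meets a hard stop; over 25 N is rough
- key_white_top (a point): centre of the top of the white key, a round cap 30 mm across; it moves down with the key, standing 47 mm above the pod's underside (53 mm above the bench) when fully up and 12 mm lower when fully down
- pod_red: loose black switch pod with the red key: a box 60 x 60 x 30 mm, about 0.35 kg, with rubbery contact on the plate, a steel collar (42 mm across) to 32 mm and the key in the middle of its top; origin: centre of its underside, z up
- key_red (a joint): how far the red key is pressed, m: 0 to 0.0015 at the start (up), 0.012 fully down; on from 0.004. It needs 3.6 N to start moving, 5 N to be 5 mm down, 6 N at 8.5 mm and 7 N near the bottom, and stays where it is left (a latching key: no spring back). Pushing on beyond 0.012 meets a hard stop; over 25 N is rough
- key_red_top (a point): centre of the top of the red key, a round cap 30 mm across; it moves down with the key, standing 47 mm above the pod's underside (53 mm above the bench) when fully up and 12 mm lower when fully down
- flux_tin: closed round aluminium flux tin, 46 mm across, 18 mm high, standing on the plate near its robot-side edge; origin: centre of its underside
- relay: loose orange relay block, 18 x 28 x 16 mm, on the plate near its far edge; origin: centre of its underside
- screwdriver: red-handled screwdriver, 170 mm long, lying on the bench to the robot's right
- tweezers: steel tweezers, 120 mm long, lying on the bench to the robot's left
- cleaner: small amber bottle of cleaner, 44 mm across, 85 mm high, on the bench to the far left; origin: centre of its underside

How it is judged:
On the way, in this order (a step that is already met when the one before it is completed fails the run):
1. the yellow key is down (value of joint key_yellow above 0.004 m), for 0.1 s.
2. the blue key is down (value of joint key_blue above 0.004 m), for 0.1 s.
3. the white key is down (value of joint key_white above 0.004 m), for 0.1 s.
At the end, for the whole second after the job is handed in: The yellow, blue and white keys are each at least 4 mm down, the red key less than 3 mm; the pods stand upright within 15 mm of where they started and at rest, the other things within 20 mm (value of joint each of key_yellow, key_blue, key_white above 0.004 m and value of joint key_red below 0.003 m and distance of each of pod_yellow, pod_blue, pod_white, pod_red from where it was at the start of the episode below 0.015 m and angle between each of pod_yellow, pod_blue, pod_white, pod_red's own z axis and vertical below 0.1 rad and linear speed of each of pod_yellow, pod_blue, pod_white, pod_red below 0.02 m/s and distance of each of flux_tin, relay, screwdriver, tweezers, cleaner from where it was at the start of the episode below 0.02 m); the robot touches nothing.
It fails at once if a key goes down before its turn (blue before yellow, or white before blue) ((value of joint key_blue above 0.004 m and value of joint key_yellow below 0.004 m) or (value of joint key_white above 0.004 m and value of joint key_blue below 0.004 m)).
It fails at once if the red key is pressed (value of joint key_red above 0.003 m).
It fails at once if a pod is pressed roughly, with more than 25 N (contact force between any of the arm, the fingers and pod_yellow above 25 N or contact force between any of the arm, the fingers and pod_blue above 25 N or contact force between any of the arm, the fingers and pod_white above 25 N or contact force between any of the arm, the fingers and pod_red above 25 N).
It fails at once if a pod is lifted, tipped or shoved by more than 15 mm (distance of any of pod_yellow, pod_blue, pod_white, pod_red from where it was at the start of the episode above 0.015 m or angle between any of pod_yellow, pod_blue, pod_white, pod_red's own z axis and vertical above 0.15 rad).
It fails at once if another thing on the bench is moved by more than 20 mm (distance of any of flux_tin, relay, screwdriver, tweezers, cleaner from where it was at the start of the episode above 0.02 m).
It also fails if it takes over 46 s, if anything falls off the work surface, if the arm or the gripper's body presses on something with over 40 N, if the wrist force passes 120 N, or if a joint passes its speed limit or range.

### The arm

A 6-joint arm with a two-finger parallel gripper is mounted at the origin on the work surface. World frame = base frame: x ahead of the robot, y to its left, z up, the work surface at z = 0. Lengths are in m, angles in rad, forces in N, time in s.
With the tool pointing down it reaches from about 0.25 to 0.85 m from the base axis. Payload 12.5 kg.
Tool frame: the origin (TCP) lies midway between the tips of the shut fingers; the grasp point (between the pads) lies 19 mm behind it (r.grasp_offset is the distance from the TCP to the grasp point, in m); z points along the fingers, y is the line along which they close (so a half turn about z gives the same grasp; the last joint's range is limited). The gripper opens to 93 mm and grips with 3 to 60 N. Pads are 15 mm wide; open, the fingers measure 128 mm over their backs; the gripper's body (75 mm by 188 mm) begins 65 mm behind the grasp point.
Start: joints at [1.071, 0.351, 1.652, -0, 1.139, -0.085], TCP at [0.222, 0.503, 0.219] pointing down, gripper open.
Joint ranges: [-2.75, 2.75], [-0.79, 2.1], [0.01, 2.65], [-1.57, 4.71], [0.07, 3.14], [-2.87, 2.87]. Speed limits (rad/s): [2.22, 2.22, 2.79, 3.14, 3.14, 3.14].

### API

Orientations are given as [roll, pitch, yaw] about the fixed x, y, z axes, in that order (R = Rz(yaw) Ry(pitch) Rx(roll)).
In Python, from rig import r gives the robot as it stands. The module is installed in compiled form; this text tells all that it offers. Calls block until the motion is done:
- r.reach(position, orientation): joint-space move of the TCP to a pose.
- r.line_to(position, frame=None, speed=0.15): straight line of the TCP; frame=None keeps the orientation; speed is the mean speed in m/s.
- r.movej(angles): joint-space move.
- r.gripper_to(opening): finger opening in m; the grip force is fixed at half the most; returns when the fingers have stopped.
- r.dwell(seconds).
- r.ik(position, orientation): joint angles nearest the present ones, or None.
- r.grab_frame(name): name is "side" or "top"; returns the picture (400x640x3 uint8, blue, green, red); there is no depth.
- r.camera_info(name): a dict with "K" (3x3 intrinsics, pixels), "extrinsics" (4x4, takes a point from camera to world coordinates). Camera axes: x right, y down, z forward; pixel columns grow to the right and rows downward; lengths in m; the calibration is good to about 2 mm. A picture is of the moment at which its call begins. camera_info takes no time and is no camera call.
A pose or a line that the arm cannot do raises r.MotionError and nothing moves.
- r.job_done(): hands the job in; it is judged then, once.
Readings, each from a call of its own:
- r.read_time_s(): time.
- r.read_qpos(): joint angles.
- r.read_qd(): joint speeds.
- r.read_joint_torque(): joint torques, N m.
- r.read_tool_pos(): TCP position.
- r.read_tool_rot(): TCP orientation.
- r.read_force(): force on the tool from outside, world axes, zero at the start.
- r.read_torque(): the same for the moment, N m.
- r.read_grip_width(): finger opening in m.
- r.read_grasp_force(): force on a finger pad.
Only numpy, scipy, OpenCV 4.12 (cv2) and the standard library are available. Lean on these libraries where they do the work, as an engineer would, in place of code of your own. Each camera call takes 0.05 s, during which the arm holds its last target. There are 200 camera calls.

## Working session

There is one attempt and no reset: what is moved stays moved. The work goes in short steps, each a Python script; the robot and the scene stay as the last script left them, time stands still between calls to the robot, and variables do not carry over. Pictures are saved under pics/ and viewed, at most 10 in all, crops included, and the job is handed in when it is done.

```bash
mkdir -p pics; python3 - <<'E'
from rig import r
import cv2,numpy as np
for n in("top","side"):
    cv2.imwrite(f"pics/{n}0.png",r.grab_frame(n)); c=r.camera_info(n); print(n,np.round(c["K"],1).tolist(),np.round(c["extrinsics"],4).tolist())
print(r.read_time_s(),r.read_tool_rot(),r.read_force(),r.read_grip_width())
E
```

```text
top [[480.2, 0.0, 326.3], [0.0, 480.2, 206.9], [0.0, 0.0, 1.0]] [[-0.0242, -0.9972, 0.0711, 0.4409], [-0.9996, 0.023, -0.0176, 0.0015], [0.016, -0.0715, -0.9973, 1.4437], [0.0, 0.0, 0.0, 1.0]]
side [[458.3, 0.0, 319.6], [0.0, 458.3, 192.6], [0.0, 0.0, 1.0]] [[-0.9779, -0.1596, 0.1348, 0.407], [-0.2087, 0.7191, -0.6628, 0.7267], [0.0088, -0.6764, -0.7365, 0.8914], [0.0, 0.0, 0.0, 1.0]]
0.1 [-3.14060838e+00 -6.92023429e-05  2.72680461e+00] [-0.17297948 -0.48998355 -0.41270452] 0.0928619567647762
```

View pics/top0.png

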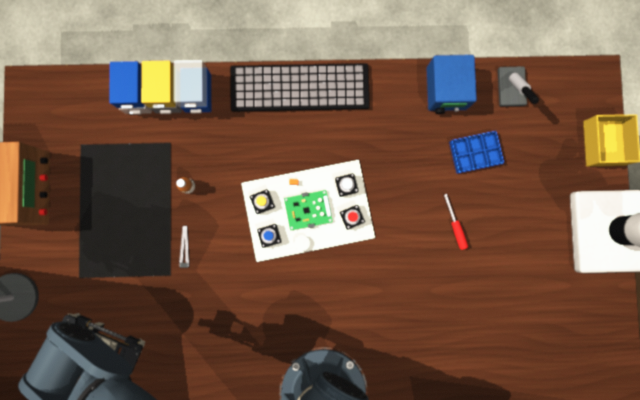

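View pics/side0.png

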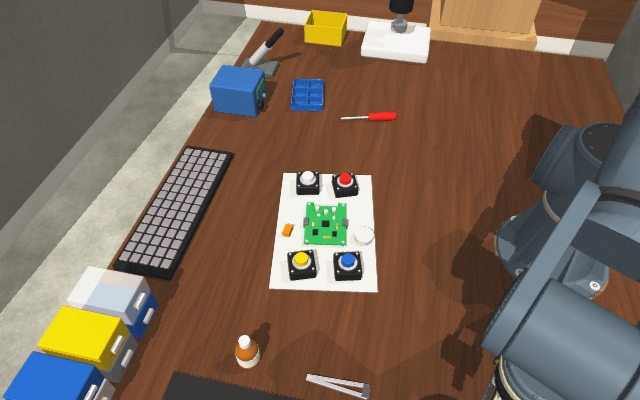

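The top view shows the keys at yellow (262,201), blue (269,236), white (347,184) and red (351,216). In the side view they are at (302,260), (348,260), (308,178) and (345,181). The tin, relay, screwdriver, tweezers and bottle are all clear of the caps.

```bash
cat > loc.py <<'E'
import cv2,numpy as np
S={"top":dict(yellow=(262,201),blue=(269,236),white=(347,184),red=(351,216)),"side":dict(yellow=(302,260),blue=(348,259),white=(308,178),red=(345,180))}
H=dict(yellow=((20,110,90),(35,255,255)),blue=((100,120,60),(125,255,255)),white=((0,0,165),(180,60,255)),red=((0,130,80),(8,255,255)))
def centroid(im,k,s):
    x,y=s; w=12; hsv=cv2.cvtColor(im,cv2.COLOR_BGR2HSV)[y-w:y+w+1,x-w:x+w+1]
    m=cv2.inRange(hsv,*H[k])
    n,l,st,c=cv2.connectedComponentsWithStats(m,connectivity=4)
    i=min(range(1,n),key=lambda i:np.hypot(*(c[i]-w))-0.05*st[i,4])
    return c[i]+[x-w,y-w],st[i]
def ray(info,p):
    E=np.array(info["extrinsics"]); d=E[:3,:3]@np.linalg.solve(info["K"],[*p,1]); return E[:3,3],d/np.linalg.norm(d)
def at_z(info,p,z):
    o,d=ray(info,p); return o+d*(z-o[2])/d[2]
def tri(rays):
    A=b=0
    for o,d in rays:
        P=np.eye(3)-np.outer(d,d); A=A+P; b=b+P@o
    x=np.linalg.solve(A,b); return x,max(np.linalg.norm((np.eye(3)-np.outer(d,d))@(x-o)) for o,d in rays)
E
python3 - <<'E'
from rig import r
from loc import *
I={n:r.camera_info(n) for n in S}
for k in H:
    R=[]
    for n in S:
        p,st=centroid(cv2.imread(f"pics/{n}0.png"),k,S[n][k]); R.append(ray(I[n],p)); print(k,n,p.round(1),st[2:],at_z(I[n],p,.053 if n=="top" else .048).round(4)[:2])
    print("  tri",*[np.round(v,4) for v in tri(R)])
a=cv2.imread("pics/top0.png")[155:265,235:380];b=cv2.imread("pics/side0.png")[160:295,265:385]
f=lambda i:cv2.resize(i,(395,440),interpolation=cv2.INTER_CUBIC)
cv2.imwrite("pics/crop.png",np.hstack([f(a),f(b)]))
E
```

```text
yellow top [261.2 200.6] [10 10 73] [0.5627 0.1651]
yellow side [301.  258.5] [ 13  14 158] [0.5604 0.1696]
  tri [0.5625 0.1662 0.0427] 0.0011
blue top [268.1 235.2] [ 9  9 66] [0.4621 0.1468]
blue side [347.6 259.5] [ 13  14 156] [0.4593 0.1502]
  tri [0.4609 0.1477 0.0442] 0.0014
white top [346.1 184.1] [ 13  14 149] [ 0.6053 -0.0825]
white side [307.2 177.8] [ 16  14 160] [ 0.6036 -0.0762]
  tri [ 0.606  -0.0833  0.0405] 0.0007
red top [352.5 216.2] [10  9 72] [ 0.5112 -0.0987]
red side [344.9 178.2] [ 12  12 117] [ 0.5083 -0.0956]
  tri [ 0.5102 -0.0995  0.044 ] 0.0014
```

View pics/crop.png

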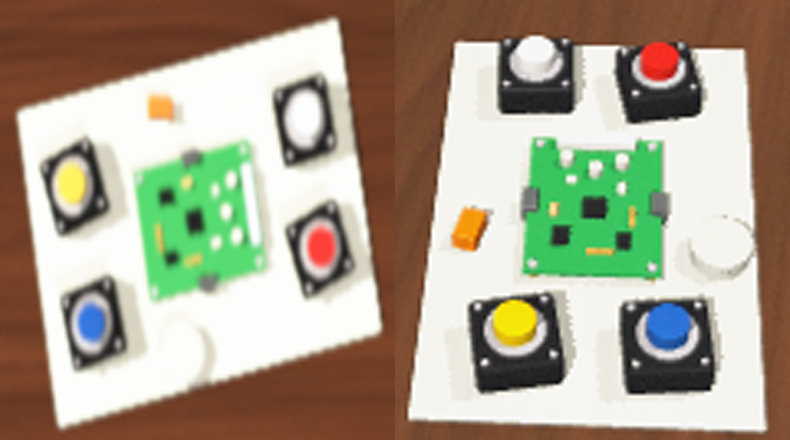

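The crop confirms the four pods, with clean cap blobs. Next I close the fingers and press yellow in small steps, watching the force.

```bash
cat > press.py <<'E'
from rig import r
import numpy as np
O=[np.pi,0,2.727]
def fz(): return np.mean([r.read_force()[2] for _ in range(3)])
def press(xy,hover=0.11):
    r.dwell(.15); f0=fz(); xy=list(xy); r.line_to(xy+[.060],speed=.1); z=.060; zc=None; log=[]
    while z>.040:
        z-=.001; r.line_to(xy+[z],speed=.02); f=fz()-f0; log.append((round(z,4),round(float(r.read_tool_pos()[2]),4),round(float(f),1)))
        if zc is None and f>2.: zc=z
        if f>10 or (zc and z<=zc-.0075): break
    r.line_to(xy+[hover],speed=.1); print(*log); print("contact",zc,"t",r.read_time_s())
E
python3 - <<'E'
from press import *
r.gripper_to(0.0)
r.reach([.5625,.166,.16],O); r.line_to([.5625,.166,.08]); print(r.read_time_s(),r.read_tool_pos(),r.read_grip_width())
press((.5625,.166))
import cv2; cv2.imwrite("pics/side1.png",cv2.resize(r.grab_frame("side")[150:310,250:400],None,fx=3,fy=3))
E
```

```text
3.9917 [0.56291428 0.16634742 0.08074472] 0.0003255976691751474
(0.059, 0.0593, 0.7) (0.058, 0.058, 0.1) (0.057, 0.0569, 0.1) (0.056, 0.0559, 1.4) (0.055, 0.0549, 0.3) (0.054, 0.0539, 0.4) (0.053, 0.0529, 0.5) (0.052, 0.052, 1.4) (0.051, 0.051, 2.6) (0.05, 0.05, 3.0) (0.049, 0.0489, 3.8) (0.048, 0.0479, 3.7) (0.047, 0.0469, 3.3) (0.046, 0.0459, 4.0) (0.045, 0.045, 4.8) (0.044, 0.044, 3.3) (0.043, 0.043, 4.3)
contact 0.05099999999999999 t 9.5583
```

View pics/side1.png

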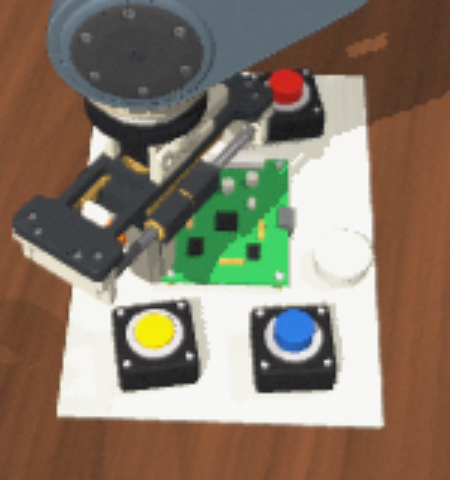

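Yellow is clearly lower than blue: its cap at (155,330) in the crop sits nearly flush with the collar. The red key is untouched. Now blue, then white, with a depth guard so force noise can't end a press early.

```bash
sed -i 's/z<=zc-.0075)/z<=min(zc-.0075,.0435))/' press.py
python3 - <<'E'
from press import *
import cv2
r.line_to([.461,.1475,.11]); r.line_to([.461,.1475,.07]); press((.461,.1475))
r.line_to([.606,-.082,.12],speed=.2); r.line_to([.606,-.082,.07]); press((.606,-.082),.16)
r.reach([.35,.4,.25],O); r.dwell(.3); print(r.read_time_s())
f=lambda n,y,x:cv2.resize(r.grab_frame(n)[y:y+140,x:x+140],None,fx=2.8,fy=2.8)
cv2.imwrite("pics/end.png",np.hstack([f("top",140,240),f("side",160,260)]))
E
```

```text
(0.059, 0.0592, 0.6) (0.058, 0.058, 0.4) (0.057, 0.057, 0.5) (0.056, 0.0559, 0.1) (0.055, 0.0549, -0.1) (0.054, 0.0539, 0.6) (0.053, 0.0529, -0.3) (0.052, 0.052, 0.8) (0.051, 0.051, 1.7) (0.05, 0.05, 2.0) (0.049, 0.049, 2.3) (0.048, 0.0479, 1.9) (0.047, 0.047, 2.6) (0.046, 0.0459, 2.8) (0.045, 0.045, 2.6) (0.044, 0.044, 3.4) (0.043, 0.043, 3.6) (0.042, 0.042, 3.1)
contact 0.04999999999999999 t 16.6
(0.059, 0.0592, -1.0) (0.058, 0.058, 0.1) (0.057, 0.0569, -0.4) (0.056, 0.0559, -0.4) (0.055, 0.0549, 0.3) (0.054, 0.0539, 0.2) (0.053, 0.0529, 0.1) (0.052, 0.052, -0.1) (0.051, 0.0511, 2.8) (0.05, 0.05, 1.9) (0.049, 0.049, 2.9) (0.048, 0.0479, 2.0) (0.047, 0.0469, 2.2) (0.046, 0.046, 3.2) (0.045, 0.045, 3.1) (0.044, 0.044, 4.0) (0.043, 0.043, 3.5)
contact 0.05099999999999999 t 24.5583
26.85
```

View pics/end.png

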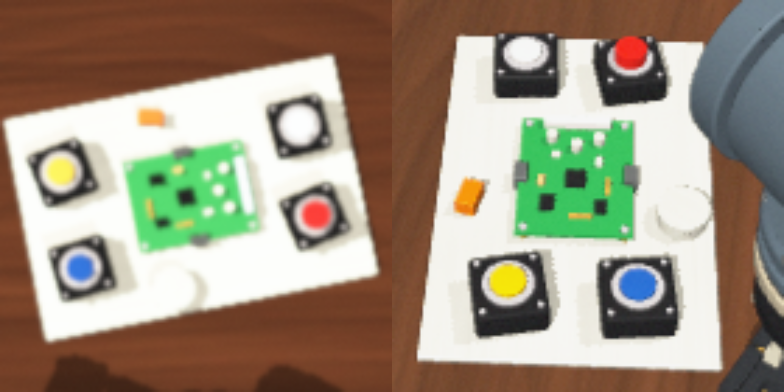

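In the side half, the yellow (508,280), blue (637,285) and white (525,52) caps sit nearly flush with their collars. Red (630,52) still stands up, and the pods and other things are in place. Handing in.

```bash
python3 -c "
from rig import r
print(r.job_done())"
```

```text
the job is handed in; nothing more can be done
None
```

I pressed the yellow, blue and white keys down in that order, each about 8 mm by fingertip travel, left red up and handed the job in at about 27 s; the final pictures show everything else in place, but the hand-in returned no verdict.

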